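# Move the clip-on dial thermometer to the sloping topping tub

### The arm

A 6-joint arm with a two-finger parallel gripper is mounted at the origin on a cart in front of the work surface, level with it; the furniture and walls round the work are solid. World frame = base frame: x ahead of the robot, y to its left, z up, the work surface at z = 0. Lengths are in m, angles in degrees, forces in N, time in s.
With the tool pointing down it reaches from about 0.3 to 0.875 m from the base axis. Payload 4.2 kg.
Tool frame: the origin (TCP) lies between the finger pads, 19 mm behind the fingertips; this is the grasp point; z points along the fingers, y is the direction in which the jaws open and shut (so a half turn about z gives the same grasp; the last joint's range is limited). The gripper opens to 85 mm and grips with 20 to 120 N. Pads are 22 mm wide; open, the fingers measure 114 mm over their backs; the gripper's body (76 mm by 85 mm) begins 54 mm behind the grasp point. The pads swing forward as they close: fully open they stand 13 mm farther back than shut.
Start: joints at [-1.146, 18.312, 89.639, -0, 72.044, -1.146], TCP at [0.575, 0, 0.25] pointing down, gripper open.
Joint ranges: [-177.97, 177.97], [-48.28, 115.42], [12.27, 149.76], [-77.06, 257.06], [2.81, 150.46], [-146.56, 146.56]. Speed limits (degrees/s): [147.25, 147.25, 180, 180, 180, 180].

### API

Orientations are given as a 3x3 rotation matrix whose columns are the frame's x, y, z axes.
In Python, from cell import env gives the robot as it stands.
- The arm moves only by the tool arm_command, never from a script. Its argument "plan" is text: rows parted by semicolons, each of 6 numbers parted by spaces: the shift along the world's x, y, z as a fraction of full scale, then the turn, a rotation vector about the world's x, y, z as a fraction of full scale. In form: tx ty tz ax ay az; .... A call has 1 to 20 rows; each row shifts and turns the commanded pose from where the row before left it; what a row does not reach is not made up. Full scale, the value 1, is 250 mm for a shift and 2 rad for a turn. A row lasts 1/8 s, in which the tool goes at most 62.5 mm and 10.7 degrees, less where a joint would pass 70% of its speed; a pose out of reach is approached as far as the arm can. A call with a number of a shift or a turn outside -1 to 1 is refused whole. A call with a gripper value outside its range is refused whole. "jaw" is the opening, from -1 (shut) to 1 (fully open), so that 0 is half open, set as the call begins (left out, the last holds). The fingers move at their own pace and stop on an object; "grip_force" is the grip in N (left out, the last holds). Time passes only in rows, so rows that do not move let the fingers close. It gives the time, the measured TCP pose, the force and the opening at its end, in the units of the state.
- env.get_obs(): the state, without advancing time (a new reading comes with each control period).
- env.grab_frame(name): name is "scene" or "side" or "wrist"; returns the picture (400x640x3 uint8, blue, green, red); there is no depth.
- env.camera_info(name): a dict with "camera_matrix" (3x3 intrinsics, pixels), "dist" ([k1, k2, p1, p2, k3] as OpenCV has them; the pictures are not rectified), "extrinsics" (4x4, takes a point from world to camera coordinates); the wrist camera has in their place "tool_from_camera" (4x4, takes a point from camera to tool coordinates, whose origin is the TCP and whose axes are the flange's). Camera axes: x right, y up, looking along -z (the intrinsics and any distortion apply to the point x, -y, -z); pixel columns grow to the right and rows downward; lengths in m; the calibration is good to about 2 mm. A picture is of the moment at which its call begins: read the wrist's pose just before it. camera_info takes no time and is no camera call.
- env.job_done(): hands the job in, once; it reports no verdict.
Trained networks look in the newest picture that a camera, given by its name, has taken for a name from the list of things; names that differ only in an ending like _2 or _b are one class to them, and where a whole thing is asked for, a point or a joint stands for the part that bears it (a point fixed in the world has none). Each returns a list of dicts, best first, with "confidence" (0 to 1); they miss things now and then, are a little off and sometimes report something else, mostly with a low value. They report only what shows in the picture. A call takes as long as a camera call.
- env.spot_in(camera, label): "centre" ([x, y, z] in m, in world coordinates, good to about 4 mm: the middle of the surface that is visible of it).
- env.masks_of(camera, label): "pixels" (400x640 bool, what is visible of it).
The state is a dict: "time_s": time; "joint_pos": joint angles; "joint_velocities": joint speeds; "joint_torque": joint torques, N m; "eef_pos": TCP position; "eef_rot": TCP orientation; "wrist_force": force on the tool from outside, world axes, zero at the start; "torque": the same for the moment, N m; "grip_width": opening from 0.0 (shut) to 1.0 (fully open).
Only numpy, scipy, OpenCV 4.12 (cv2) and the standard library are available. Lean on these libraries where they do the work, as an engineer would, in place of code of your own. Each camera call takes 0.05 s, during which the arm holds its last target. There are 200 camera calls.

### The job

The level tub is finished with: take its clip-on dial thermometer off by squeezing the clip, and clip it onto the far, upper rim of the empty tub in the tilting stand, ready for filling. Set it square to that tub with the stem inside, gently pressed fully down so that the clip's saddle sits on the rim and its sprung jaw grips below the rolled edge. Leave the tub's slope, the level tub and everything else as they are.

Things in the scene. Friction and masses are not known exactly. Their poses are not given: they have to be found in the camera images.
- thermometer: Loose steel dial thermometer with a sprung clip, 90 g, on the level tub's rim at first. Origin: roof of the clip's mouth, where the rim's top meets it, mid-way along the jaw; z up along the stem, x along the rim, y across the rim and out of the tub. Its saddle, flat underneath (z = 0, x -14 to 44 mm), sits on the rim; the fixed 26 mm wide inner jaw's face is at y = -4.5 mm, down to z = -21 mm.
- clip_grip (a point): 36 mm above the thermometer's origin, same axes: TCP for the grasp, from above, closing along y. Thumb plates 24 mm wide, top at z = 54 mm of the thermometer: the fixed one upright, outer face y = -16 mm; the sprung one flares out to y = 38 mm at its top, upright at y = 16 mm when squeezed home (32 mm over both). 20 to 40 N opens the jaw; letting go closes it and can drag it up 2 mm.
- stem_tip (a point): Lower end of the 4.4 mm thick stem, at x = 36, y = -11.5, z = -85 mm of the thermometer's frame; the dial on top of the stem faces up, 37 mm across, z = 14 to 26 mm.
- clip (a joint): Angle of the sprung jaw, rad: -0.15 shut on nothing, about 0 gripping below a tub's rolled rim, 0.50 squeezed fully open: the mouth then is 13 mm wide, from the inner jaw at y = -4.5 mm to the nose at y = 8.4 mm, so a bead held at y = 2 mm has most room. The nose grips 9 to 13 mm below the roof of the mouth.
- stand_rim (a point): Middle of the sloping tub's far, upper rim, on top of the bead. Axes of that tub: x outward across the rim, y along it to the left, z square out of its mouth. Tub 100 (x) by 110 mm (y) between rim centres, 90 high, wall 3 mm, bead 7 mm round, rolled outward (flush inside), straight for y = -43 to 43. The thermometer's y goes along this x, its x along this -y; origin at y = 15 centres it.
- stand_tub (a joint): Slope of the tub in the stand, rad: 0 level, 0.20 to 0.42 leaning towards the robot; held by friction at its two side knobs, 82 mm above the counter.
- stand: Dark steel tilting stand (150 x 146 mm foot with cheek plates and black side knobs, stays put), carrying the sloping tub. Origin under its middle on the counter, front towards -x.
- level_tub: Loose steel tub, same shape as the one in the stand, standing level on the counter, about 0.5 kg. Origin at the middle of its underside; x towards the rim where the thermometer sits, rim top 90 mm up.
- level_rim (a point): Middle of the level tub's rim on which the thermometer sits at the start, on top of the bead; axes of that tub, x outward.
- probe: Bystander: folding food probe, grey body, 97 x 209 x 19 mm, lying near the front edge of the counter. Origin at its underside.
- shaker: Bystander: glass shaker, 44 mm across, 90 mm tall. Origin at its underside.

How it is judged (in metres and radians):
On the way:
1. the thermometer is clear of the level tub (contact force between thermometer and level_tub below 0.05 N and distance between thermometer and level_rim above 0.06 m), for 0.2 s.
At the end, for the whole second after the job is handed in: Thermometer clipped on the straight of the sloping tub's far rim: saddle within 1.5 mm of the bead, square within 0.08 rad, stem inside, jaw closed on the wall (clip -0.08 to 0.12), at rest. Slope kept (rim within 8 mm), level tub upright and within 30 mm of its start (z of thermometer in the frame of stand_rim between -0.0015 and 0.0015 m and x of thermometer in the frame of stand_rim between -0.004 and 0.004 m and y of thermometer in the frame of stand_rim between -0.012 and 0.042 m and angle between the z axis of thermometer and the z axis of stand_rim, either way round below 0.08 rad and z of stem_tip in the frame of stand_rim below -0.07 m and x of stem_tip in the frame of stand_rim below -0.005 m and value of joint clip between -0.08 and 0.12 rad and contact force between thermometer and stand above 1 N and linear speed of thermometer below 0.01 m/s and distance of stand_rim from where it was at the start of the episode below 0.008 m and distance of level_tub from where it was at the start of the episode below 0.03 m and angle between level_tub's own z axis and vertical below 0.05 rad); the robot touches nothing.
It fails at once if the thermometer is pressed on the sloping tub with more than 40 N (contact force between thermometer and stand above 40 N).
It fails at once if the level tub is lifted or tipped (height (world z) of level_tub above 0.015 m or angle between level_tub's own z axis and vertical above 0.25 rad).
It fails at once if another thing is pushed more than 30 mm (distance of any of probe, shaker from where it was at the start of the episode above 0.03 m).
It also fails if it takes over 38 s, if anything falls off the work surface, if the arm or the gripper's body presses on something with over 40 N, if the wrist force passes 120 N, or if a joint passes its speed limit or range.

## Working session

There is one attempt and no reset: what is moved stays moved. The work goes in short steps, Python scripts to look and compute and a tool call to move; the robot and the scene stay as the last step left them, time stands still between calls to the robot, and variables do not carry over. Pictures are saved under pics/ and viewed, about 8 in all and at most 12, crops included, and the job is handed in when it is done.

Besides the shell and the picture viewer there is one more tool, called by a JSON object that holds its "name" and its "arguments", one argument or row to a line. arm_command: Moves the arm, as the interface text tells. Its arguments: {"type":"object","properties":{"plan":{"type":"string"},"jaw":{"type":"number"},"grip_force":{"type":"number"}},"required":["plan"]}

```bash
mkdir -p pics; ls; cat > h.py <<'E'
import numpy as np, cv2
from cell import env
def cam(n):
    c=env.camera_info(n); K=np.array(c["camera_matrix"]);d=np.array(c["dist"])
    if "extrinsics" in c: T=np.array(c["extrinsics"])
    else:
        o=env.get_obs(); W=np.eye(4);W[:3,:3]=o["eef_rot"];W[:3,3]=o["eef_pos"]
        T=np.linalg.inv(W@np.array(c["tool_from_camera"]))
    return K,d,np.diag([1,-1,-1,1])@T
def proj(n,P,c=None):
    K,d,T=c or cam(n); return cv2.projectPoints(np.float64(P).reshape(-1,3),cv2.Rodrigues(T[:3,:3])[0],T[:3,3],K,d)[0].reshape(-1,2)
def ray(n,uv,c=None):
    K,d,T=c or cam(n); x=cv2.undistortPoints(np.float64(uv).reshape(-1,1,2),K,d).reshape(-1,2)
    r=np.c_[x,np.ones(len(x))]@T[:3,:3]; return -T[:3,:3].T@T[:3,3], r/np.linalg.norm(r,axis=1)[:,None]
def atz(n,uv,z,c=None):
    o,r=ray(n,uv,c); return o+r*((z-o[2])/r[:,2])[:,None]
E
python3 - <<'E'
from h import *
np.set_printoptions(precision=4,suppress=True)
for n in ("scene","side","wrist"):
    cv2.imwrite(f"pics/{n}0.png",env.grab_frame(n))
    K,d,T=cam(n); print(n,K[0,0],-T[:3,:3].T@T[:3,3], T[2,:3])
    for l in ("thermometer","stand","stand_tub","level_tub","shaker","probe"):
        r=env.spot_in(n,l); print(l,[(np.round(x["centre"],4),round(x["confidence"],2)) for x in r[:2]])
a=cv2.imread("pics/scene0.png");b=cv2.imread("pics/side0.png")
print(env.get_obs()["time_s"])
E
```

```text
pics
scene 378.97926200372217 [0.015  0.8341 0.4354] [ 0.5623 -0.7255 -0.3968]
thermometer [(array([0.6358, 0.1872, 0.1105]), 0.86)]
stand [(array([0.4862, 0.4048, 0.0665]), 0.65)]
stand_tub [(array([0.5062, 0.3707, 0.0943]), 0.77)]
level_tub [(array([0.5498, 0.1778, 0.0661]), 0.7)]
shaker [(array([0.3828, 0.0681, 0.0407]), 0.64)]
probe [(array([0.4199, 0.1503, 0.0135]), 0.77)]
side 450.43042110830135 [0.0712 0.908  0.6418] [ 0.4527 -0.7018 -0.55  ]
thermometer [(array([0.638 , 0.1814, 0.1115]), 0.92)]
stand [(array([0.4958, 0.3999, 0.0564]), 0.81)]
stand_tub [(array([0.5124, 0.3462, 0.0887]), 0.73)]
level_tub [(array([0.591 , 0.1792, 0.0659]), 0.98)]
shaker [(array([0.3898, 0.0731, 0.0491]), 0.78)]
probe [(array([0.4303, 0.1464, 0.0164]), 0.72)]
wrist 331.6527187905434 [0.5745 0.0756 0.3752] [-0.0004 -0.3018 -0.9534]
thermometer [(array([0.6373, 0.1391, 0.1127]), 0.81)]
stand []
stand_tub []
level_tub [(array([0.5921, 0.1433, 0.0217]), 0.95)]
shaker [(array([0.3891, 0.0631, 0.0926]), 0.65)]
probe []
1.05
```

View pics/scene0.png

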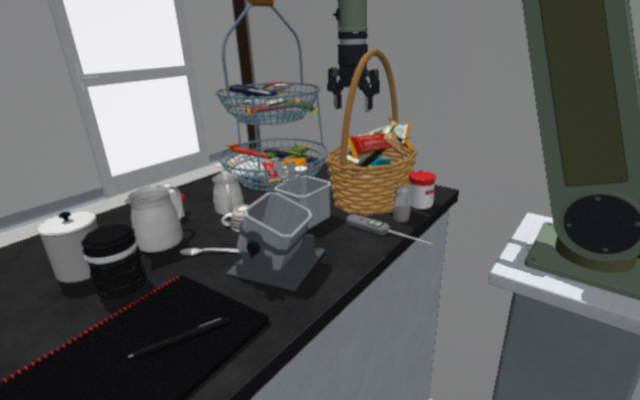

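View pics/side0.png

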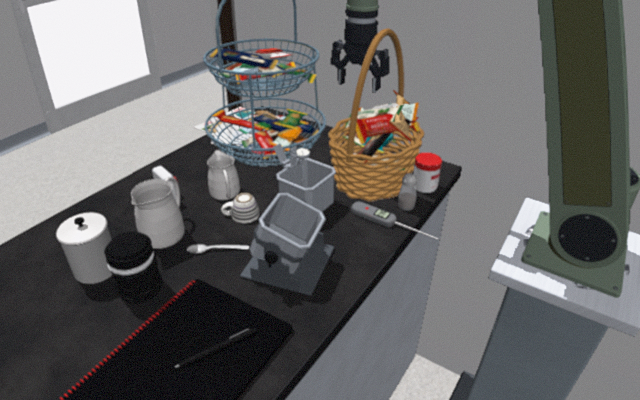

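The level tub, with the thermometer on its far rim, is at about (300,180) in scene. The stand's tub is at about (275,220), with the tiered basket behind and the wicker basket to the right. Next I check the wrist view for clearance to the wicker handle.

View pics/wrist0.png

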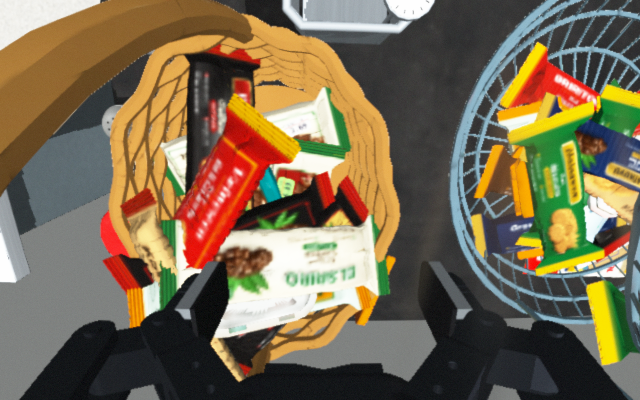

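```bash
python3 - <<'E'
from h import *
np.set_printoptions(precision=3,suppress=True)
print(atz("scene",[[330,195],[365,212],[410,195],[262,185],[235,180]],0))
print(atz("side",[[335,185],[365,200],[420,185],[250,160],[215,130]],0))
# two-view of wicker handle top
o1,r1=ray("scene",[[375,52]]);o2,r2=ray("side",[[385,32]])
A=np.c_[r1[0],-r2[0]];s=np.linalg.lstsq(A,o2-o1,rcond=None)[0];print(o1+r1[0]*s[0],o2+r2[0]*s[1])
o1,r1=ray("scene",[[327,90]]);o2,r2=ray("side",[[319,50]])
A=np.c_[r1[0],-r2[0]];s=np.linalg.lstsq(A,o2-o1,rcond=None)[0];print(o1+r1[0]*s[0],o2+r2[0]*s[1])
o1,r1=ray("scene",[[219,95]]);o2,r2=ray("side",[[206,60]])
A=np.c_[r1[0],-r2[0]];s=np.linalg.lstsq(A,o2-o1,rcond=None)[0];print(o1+r1[0]*s[0],o2+r2[0]*s[1])
E
```

```text
[[ 0.628  0.035  0.   ]
 [ 0.485  0.074  0.   ]
 [ 0.438 -0.092  0.   ]
 [ 0.852  0.09   0.   ]
 [ 0.958  0.108  0.   ]]
[[ 0.584  0.074  0.   ]
 [ 0.486  0.089  0.   ]
 [ 0.4   -0.053  0.   ]
 [ 0.852  0.101  0.   ]
 [ 1.073  0.021  0.   ]]
[ 0.52  -0.019  0.385] [ 0.52  -0.018  0.385]
[ 0.807 -0.197  0.255] [ 0.815 -0.19   0.251]
[0.981 0.108 0.267] [0.979 0.105 0.269]
```

Wrist view: the wicker handle stays near x≈0.52 on the left, the tiered basket is right of x≈0.68, and the thermometer dial is at (410,5). I'll shift +x a little, then +y, to look at the thermometer from above.

{"name": "arm_command", "arguments": {
  "plan": "0.18 0 0.1 0 0 0; 0 0.2 0.1 0 0 0; 0 0.2 0 0 0 0; 0 0.2 0 0 0 0; 0 0 0 0 0 0;0 0 0 0 0 0"
}}

```text
time_s: 1.8
eef_pos: [0.6199, 0.1498, 0.2999]
eef_rot: [[-0.0, 1.0, -0.0], [1.0, 0.0, -0.001], [-0.001, -0.0, -1.0]]
wrist_force: [-0.4, -0.1, -0.9]
grip_width: 1.003
```

```bash
python3 - <<'E'
from h import *
np.set_printoptions(precision=4,suppress=True)
o=env.get_obs();print(o["eef_pos"],o["eef_rot"],o["time_s"])
n="wrist"
cv2.imwrite("pics/w1.png",env.grab_frame(n))
for l in ("thermometer","level_tub","stand_tub","stand"):
    r=env.spot_in(n,l); print(l,[(np.round(x["centre"],4),round(x["confidence"],2)) for x in r[:2]])
E
```

```text
[0.6199 0.1498 0.2999] [[-0.0005  1.     -0.0002]
 [ 1.      0.0005 -0.0008]
 [-0.0008 -0.0002 -1.    ]] 1.8
thermometer [(array([0.6479, 0.179 , 0.1126]), 0.66)]
level_tub [(array([0.5858, 0.1891, 0.0012]), 0.79)]
stand_tub [(array([0.4865, 0.3147, 0.0787]), 0.6)]
stand [(array([0.5206, 0.3084, 0.0261]), 0.74)]
```

View pics/w1.png

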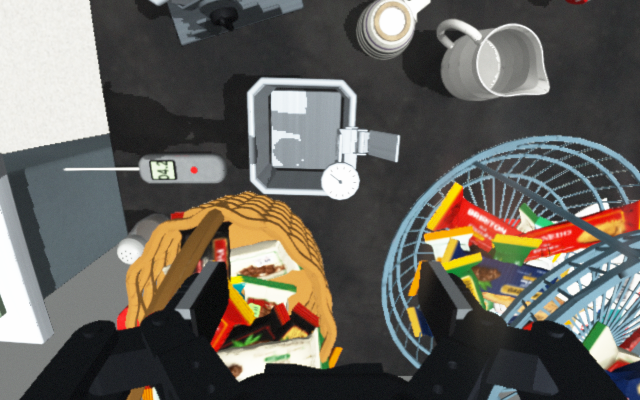

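Wrist view: the level tub's rim spans about (249..356, 78..192), the clip plates are at (340..400,128..160) and the dial is centred at (340,181). The tub looks turned a few degrees, so I'll zoom in for exact points.

```bash
python3 - <<'E'
import cv2
a=cv2.imread("pics/w1.png")[60:210,230:420];cv2.imwrite("pics/w1c.png",cv2.resize(a,None,fx=4,fy=4,interpolation=cv2.INTER_CUBIC))
E
```

```text
(no output)
```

View pics/w1c.png

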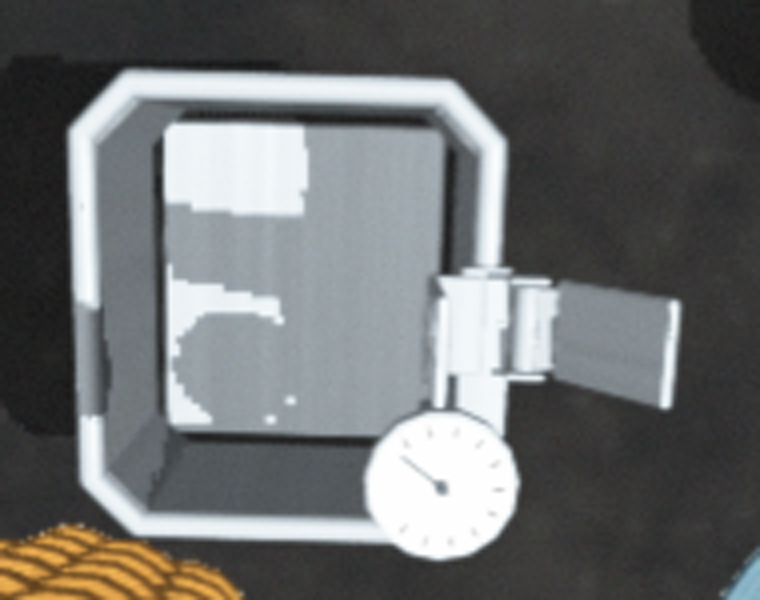

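```bash
python3 - <<'E'
from h import *
from scipy.optimize import least_squares
np.set_printoptions(precision=4,suppress=True)
c=cam("wrist")
px=lambda p:np.array(p)/4+[229.6,59.6]
d=atz("wrist",px([[442,485]]),.116,c); s=atz("wrist",px([[680,300],[667,408]]),.144,c); 
b=atz("wrist",px([[75,130],[88,480],[125,78],[455,88],[500,140],[497,260],[140,527],[370,535]]),.090,c)
print(d,s,s.mean(0));print(b)
L=lambda i:np.diff(b[[i,i+1]],axis=0)[0]
for i in (0,2,4,6): print(np.degrees(np.arctan2(L(i)[1],L(i)[0])))
v=s[1]-s[0];print("plate",np.degrees(np.arctan2(v[1],v[0])),np.linalg.norm(v))
def f(p):
    x,y,t=p; C,S=np.cos(t),np.sin(t)
    T=lambda tx,ty:np.array([x+tx*S*1+ty*C, y-tx*C+ty*S]) # t=0: x->-y, y->+x
    return np.r_[T(.036,-.0115)-d[0,:2],T(-.012,.038)-s[0,:2],T(.012,.038)-s[1,:2]]
r=least_squares(f,[.64,.18,0]);print(r.x,np.degrees(r.x[2]),r.fun)
# check: predicted bead mid-lines
E
```

```text
[[0.6358 0.1472 0.116 ]] [[0.6839 0.1941 0.144 ]
 [0.6826 0.1711 0.144 ]] [0.6832 0.1826 0.144 ]
[[0.5473 0.2296 0.09  ]
 [0.545  0.1423 0.09  ]
 [0.56   0.2414 0.09  ]
 [0.6391 0.2387 0.09  ]
 [0.6502 0.2267 0.09  ]
 [0.6501 0.1981 0.09  ]
 [0.5579 0.1295 0.09  ]
 [0.6184 0.1272 0.09  ]]
-91.50748793210163
-1.9686722260722243
-90.1847684819793
-2.2363775450089474
plate -93.41389497490758 0.023038640103640887
[0.6459 0.1827 0.0057] 0.32804382913102054 [-0.0012 -0.0005 -0.0001  0.0008  0.0014 -0.0002]
```

{"name": "arm_command", "arguments": {
  "plan": "-0.1 0.2 0 0 0 0; -0.12 0.22 0 0 0 0; -0.12 0.22 0 0 0 0; -0.12 0.22 0 0 0 0; 0 0 0 0 0 0;0 0 0 0 0 0"
}}

```text
time_s: 2.8
eef_pos: [0.5055, 0.364, 0.3001]
eef_rot: [[0.0, 1.0, 0.001], [1.0, -0.0, -0.001], [-0.001, 0.001, -1.0]]
wrist_force: [-0.6, -1.1, 0.1]
grip_width: 0.998
```

```bash
python3 - <<'E'
from h import *
np.set_printoptions(precision=4,suppress=True)
n="wrist"
o=env.get_obs();print(o["eef_pos"],o["time_s"])
f=env.grab_frame(n);cv2.imwrite("pics/w2.png",f)
np.save("cam2.npy",np.array(cam(n)[2]))
S=None
for l in ("stand_tub","stand"):
    r=env.spot_in(n,l); print(l,[(np.round(x["centre"],4),round(x["confidence"],2)) for x in r[:2]])
m=env.masks_of(n,"stand")
y,x=np.where(m[0]["pixels"]);b=[x.min(),x.max(),y.min(),y.max()];print(b)
a=f[max(0,b[2]-10):b[3]+10,max(0,b[0]-10):b[1]+10];k=min(760/a.shape[1],580/a.shape[0],4);print(k,max(0,b[0]-10),max(0,b[2]-10))
cv2.imwrite("pics/w2c.png",cv2.resize(a,None,fx=k,fy=k,interpolation=cv2.INTER_CUBIC))
E
```

```text
[0.5055 0.364  0.3001] 2.8
stand_tub [(array([0.5051, 0.373 , 0.0749]), 0.64), (array([0.5924, 0.1587, 0.0379]), 0.22)]
stand [(array([0.5047, 0.3779, 0.0629]), 0.67)]
[np.int64(250), np.int64(392), np.int64(74), np.int64(241)]
3.1016042780748663 240 64
```

View pics/w2c.png

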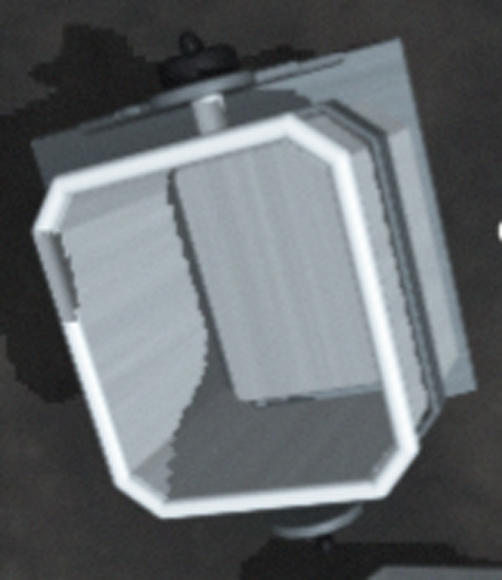

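The sloping tub's rim octagon is clear, and the stand is yawed about +14°. I'll add the scene and side views to pin down the slope.

```bash
python3 - <<'E'
import cv2,numpy as np
from cell import env
s=env.grab_frame("scene");d=env.grab_frame("side")
a=cv2.resize(s[180:290,220:340],None,fx=5,fy=5,interpolation=cv2.INTER_CUBIC)[:550,:]
b=cv2.resize(d[185:290,235:340],None,fx=5,fy=5,interpolation=cv2.INTER_CUBIC)
# shrink to fit 800x600: place side by side at 4x and ~3.8x
a=cv2.resize(s[185:265,230:330],None,fx=4,fy=4,interpolation=cv2.INTER_CUBIC)
b=cv2.resize(d[185:265,240:340],None,fx=4,fy=4,interpolation=cv2.INTER_CUBIC)
cv2.imwrite("pics/sd.png",np.hstack([a,b]))
E
```

```text
(no output)
```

View pics/sd.png

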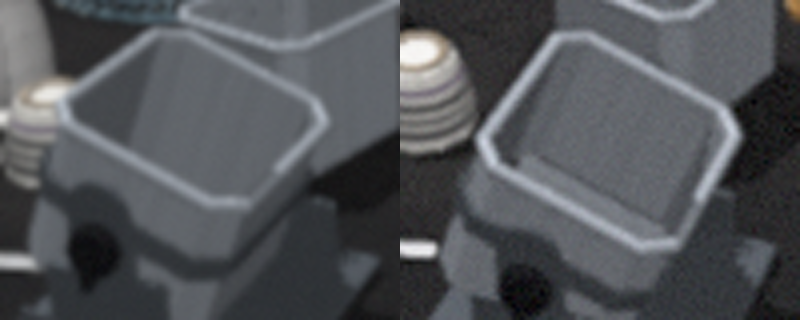

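```bash
cat > fit.py <<'E'
from h import *
from scipy.optimize import least_squares
np.set_printoptions(precision=4,suppress=True)
# order: +y far, far +y, far -y, -y far, -y near, near -y, near +y, +y near
M=np.array([[38,55],[50,43],[50,-43],[38,-55],[-38,-55],[-50,-43],[-50,43],[-38,55]])/1000
k=3.1016
W=np.array([[293,125],[342,158],[408,450],[380,490],[165,508],[122,478],[45,225],[62,187]])/k+[240-.33,64-.33]
Sc=np.array([[72,118],[64,98],[155,35],[188,35],[310,103],[322,128],[245,203],[212,200]])/4+[230-.37,185-.37]
Sd=np.array([[95,160],[82,135],[160,38],[190,38],[322,108],[338,135],[276,243],[242,243]])/4+[240-.37,185-.37]
c=cam("wrist");cw=(c[0],c[1],np.load("cam2.npy"));C=[(W,cw,"wrist",1),(Sc,cam("scene"),"scene",1),(Sd,cam("side"),"side",1)]
def Rt(t,s): # yaw t, slope s: z leans to -x
    a,b=np.cos(t),np.sin(t);return np.array([[a,-b,0],[b,a,0],[0,0,1]])@cv2.Rodrigues(np.array([0,-s,0.]))[0]
def P(p): return np.c_[M,np.zeros(8)]@Rt(p[3],p[4]).T+p[:3]
def run(C,p0=[.49,.38,.12,.24,.3]):
    f=lambda p:np.concatenate([w*(proj(n,P(p),c)-uv).ravel() for uv,c,n,w in C])
    r=least_squares(f,p0,loss="soft_l1");R=Rt(r.x[3],r.x[4])
    rim=r.x[:3]+R@[.05,0,.0035]
    print(r.x,"deg",np.degrees(r.x[3:]),"rim",rim,"rms",[round(float(np.sqrt(np.mean((proj(n,P(r.x),c)-uv)**2))),2) for uv,c,n,w in C]);return r.x
if __name__=="__main__":
    run(C);run(C[:1]);run(C[1:]);run([C[0],C[1]]);run([C[0],C[2]])
    # level tub from w1
E
python3 fit.py
```

```text
[0.4938 0.3709 0.1175 0.252  0.3749] deg [14.4359 21.481 ] rim [0.5376 0.3821 0.1391] rms [0.65, 0.93, 0.65]
[0.4939 0.3715 0.12   0.2498 0.3849] deg [14.3141 22.0521] rim [0.5375 0.3826 0.142 ] rms [0.54]
[0.4954 0.3689 0.1158 0.2591 0.3835] deg [14.8452 21.9724] rim [0.539  0.3805 0.1377] rms [0.84, 0.67]
[0.4939 0.3711 0.1172 0.2518 0.3763] deg [14.4276 21.5606] rim [0.5377 0.3823 0.1388] rms [0.68, 0.85]
[0.4937 0.3709 0.1184 0.2502 0.3728] deg [14.3367 21.3615] rim [0.5375 0.3821 0.1399] rms [0.63, 0.59]
```

{"name": "arm_command", "arguments": {
  "plan": "0.1 -0.145 0 0 0 -0.0175; 0.121 -0.145 0 0 0 0; 0.121 -0.145 0 0 0 0; 0.12 -0.145 0 0 0 0; 0.12 -0.144 0 0 0 0; 0 0 -0.2 0 0 0; 0 0 -0.16 0 0 0; 0 0 0 0 0 0; 0 0 0 0 0 0"
}}

```text
time_s: 4.22
eef_pos: [0.6518, 0.1836, 0.2119]
eef_rot: [[0.035, 0.999, 0.003], [0.999, -0.035, 0.001], [0.001, 0.003, -1.0]]
wrist_force: [0.7, 0.4, 1.0]
grip_width: 0.999
```

```bash
python3 - <<'E'
from h import *
np.set_printoptions(precision=4,suppress=True)
n="wrist"
o=env.get_obs();print(o["eef_pos"],o["time_s"])
f=env.grab_frame(n);np.save("cam3.npy",np.array(cam(n)[2]))
t=np.radians(-2);x,y=.647,.1833
X=np.array([np.sin(t),-np.cos(t)]);Y=np.array([np.cos(t),np.sin(t)])
T=lambda a,b,c:[*(np.array([x,y])+X*a/1e3+Y*b/1e3),.09+c/1e3]
pts=proj(n,[T(36,-11.5,26),T(-12,38,54),T(12,38,54),T(-12,-16,54),T(12,-16,54),T(-14,0,0)])
print(pts)
for p in pts: cv2.circle(f,tuple(int(v*16) for v in p),24,(0,0,255),1,shift=4)
cv2.imwrite("pics/w3.png",cv2.resize(f[120:400,180:500],None,fx=2,fy=2,interpolation=cv2.INTER_CUBIC))
E
```

```text
[0.6518 0.1836 0.2119] 4.225
[[301.2315 255.8288]
 [377.1857 205.9952]
 [375.3434 241.6579]
 [289.5542 206.2066]
 [290.7742 241.9264]
 [316.784  181.6065]]
```

View pics/w3.png

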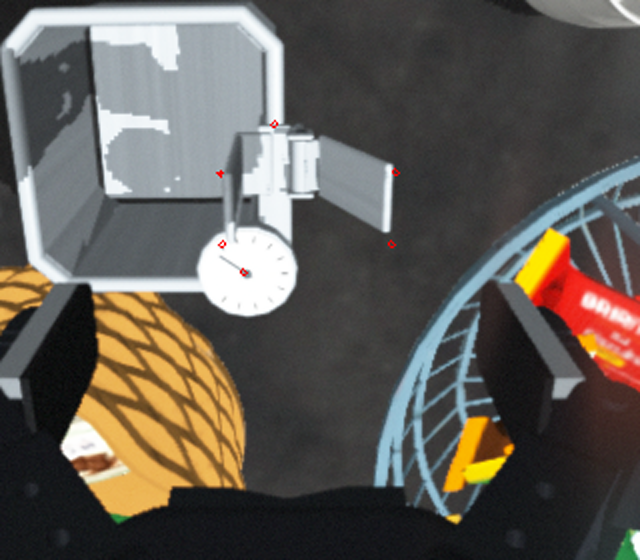

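```bash
python3 - <<'E'
from h import *
from scipy.optimize import least_squares
np.set_printoptions(precision=4,suppress=True)
K,d,T3=cam("wrist");T3=np.load("cam3.npy")
W=np.eye(4);W[:3,:3]=[[-.0005,1,-.0002],[1,.0005,-.0008],[-.0008,-.0002,-1]];W[:3,3]=[.6199,.1498,.2999]
T1=np.diag([1,-1,-1,1])@np.linalg.inv(W@np.array(env.camera_info("wrist")["tool_from_camera"]))
p1=np.array([[383,285],[392,245],[415,205],[450,165],[490,145],[535,137],[585,142]])
p3=np.array([[380,470],[395,400],[440,310],[510,230],[570,190],[640,160]])/2+[180,120]
th=np.linspace(0,2*np.pi,721)
def f(q):
    x,y,z,r=q; P=np.c_[x+r*np.cos(th),y+r*np.sin(th),0*th+z]; out=[]
    for p,T in((p1,T1),(p3,T3)):
        u=proj(0,P,(K,d,T)); out+=[np.linalg.norm(u-v,axis=1).min() for v in p]
    return out
for z in (.1,.2):
    r=least_squares(f,[.82,.1,z,.15]);print(r.x,np.round(r.fun,1))
E
```

```text
[0.8453 0.035  0.0967 0.1561] [2.2 0.6 2.1 2.2 0.8 1.4 0.5 0.4 1.3 0.6 1.7 0.7 1.7]
[0.8445 0.035  0.0964 0.1555] [2.  0.8 2.3 2.2 1.1 0.9 0.8 0.2 1.5 0.6 1.6 0.9 1.3]
```

{"name": "arm_command", "arguments": {
  "plan": "0 0.002 -0.2 0 0 0; 0 0 -0.1 0 0 0; 0 0 -0.044 0 0 0; -0.018 0 0 0 0 0; 0 0 0 0 0 0; 0 0 0 0 0 0"
}}

```text
time_s: 5.03
eef_pos: [0.6469, 0.1843, 0.1256]
eef_rot: [[0.035, 0.999, 0.003], [0.999, -0.035, 0.001], [0.001, 0.003, -1.0]]
wrist_force: [-0.1, -0.4, -0.3]
grip_width: 0.999
```

{"name": "arm_command", "arguments": {
  "plan": "0 0 0 0 0 0; 0 0 0 0 0 0; 0 0 0 0 0 0",
  "jaw": 0,
  "grip_force": 40
}}

```text
time_s: 5.4
eef_pos: [0.6467, 0.1842, 0.1252]
eef_rot: [[0.035, 0.999, 0.002], [0.999, -0.035, 0.001], [0.001, 0.002, -1.0]]
wrist_force: [0.3, -0.1, 3.8]
grip_width: 0.499
```

{"name": "arm_command", "arguments": {
  "plan": "0 0 0 0 0 0; 0 0 0 0 0 0; 0 0 0 0 0 0; 0 0 0 0 0 0",
  "jaw": -0.4,
  "grip_force": 50
}}

```text
time_s: 5.9
eef_pos: [0.6467, 0.1844, 0.1262]
eef_rot: [[0.035, 0.999, 0.002], [0.999, -0.035, 0.001], [0.001, 0.002, -1.0]]
wrist_force: [-1.6, -0.4, 8.6]
grip_width: 0.35
```

{"name": "arm_command", "arguments": {
  "plan": "0 0 0.02 0 0 0; 0 0 0.03 0 0 0; 0 0 0.04 0 0 0; 0 0 0 0 0 0"
}}

```text
time_s: 6.4
eef_pos: [0.6468, 0.1843, 0.1476]
eef_rot: [[0.035, 0.999, 0.002], [0.999, -0.035, 0.001], [0.001, 0.002, -1.0]]
wrist_force: [0.8, -1.3, -0.9]
grip_width: 0.354
```

{"name": "arm_command", "arguments": {
  "plan": "0 0 0.08 0 0 0; 0 0 0.14 0 0 0; 0 0 0.14 0 0 0; 0 0 0.14 0 0 0; 0 0 0.06 0 0 0; 0 0 0 0 0 0; 0 0 0 0 0 0"
}}

```text
time_s: 7.28
eef_pos: [0.6456, 0.1839, 0.2845]
eef_rot: [[0.035, 0.999, -0.003], [0.999, -0.035, -0.001], [-0.001, -0.003, -1.0]]
wrist_force: [0.2, -0.3, -0.9]
grip_width: 0.348
```

```bash
python3 - <<'E'
from h import *
np.set_printoptions(precision=4,suppress=True)
n="wrist"
o=env.get_obs();print(o["eef_pos"],o["time_s"],o["grip_width"])
f=env.grab_frame(n);R=np.array(o["eef_rot"]);p=np.array(o["eef_pos"])
# therm frame in tool: z=-tool z, y=tool y, x = y x z
Rt=np.c_[np.cross(R[:,1],-R[:,2]),R[:,1],-R[:,2]]
P=np.array([[36,-11.5,26],[-12,16,54],[12,16,54],[-12,-16,54],[12,-16,54],[-14,0,0]])/1e3-[0,0,.036]
pts=proj(n,P@Rt.T+p);print(pts)
for q in pts: cv2.circle(f,tuple(int(v*16) for v in q),24,(0,0,255),1,shift=4)
a=cv2.resize(f[150:350,220:420],None,fx=3,fy=3,interpolation=cv2.INTER_CUBIC)[:,:400*3//2*1]
s=env.grab_frame("side");P2=np.array([[0,0,0],[36,-11.5,-85],[0,0,54]])/1e3-[0,0,.036];u=proj("side",P2@Rt.T+p);print(u)
for q in u: cv2.circle(s,tuple(int(v*16) for v in q),16,(0,0,255),1,shift=4)
b=cv2.resize(s[90:290,250:350],None,fx=3,fy=3,interpolation=cv2.INTER_CUBIC)[:600]
a=a[:, :490]
cv2.imwrite("pics/w4.png",np.hstack([a,b]))
E
```

```text
[0.6456 0.1839 0.2845] 7.275 0.3476964788769212
[[301.0724 334.0658]
 [368.1411 278.527 ]
 [365.3935 332.154 ]
 [280.9686 278.5919]
 [283.6625 332.2108]
 [324.1875 220.8975]]
[[287.1994 104.3816]
 [302.1156 134.459 ]
 [286.3485  80.9327]]
```

View pics/w4.png

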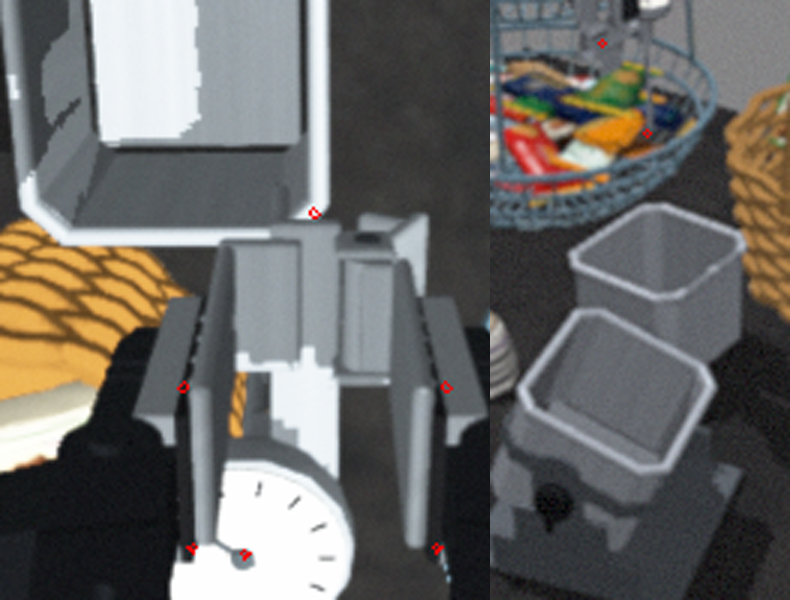

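Thermometer held square, with the dial centre on its predicted spot, and the level tub hasn't moved. Working out the hover pose.

```bash
cat > tgt.py <<'E'
from fit import *
from scipy.spatial.transform import Rotation as Ro
yaw,s,rim=.252,.378,np.array([.5377,.3822,.1395])
def goal(h,dx=-.002,dy=.015,rim=rim,yaw=yaw,s=s):
    R=Rt(yaw,s); tool=np.c_[R[:,1],R[:,0],-R[:,2]]
    # tool y=tub x, tool z=-tub z, tool x = y x z
    tool[:,0]=np.cross(tool[:,1],tool[:,2])
    return rim+R@[dx,dy,h+.036],tool
def delta(h,**k):
    o=env.get_obs();p,T=goal(h,**k)
    rv=Ro.from_matrix(T@np.array(o["eef_rot"]).T).as_rotvec()
    print("h",h,"goal",p,"d/250mm",(p-o["eef_pos"])/.25,"rot/2",rv/2,"t",o["time_s"])
if __name__=="__main__":
    delta(.15);delta(.11)
E
python3 tgt.py
```

```text
h 0.15 goal [0.4657 0.3791 0.3116] d/250mm [-0.7199  0.7807  0.1083] rot/2 [ 0.0212 -0.1901  0.1419] t 7.375
h 0.11 goal [0.48   0.3828 0.2745] d/250mm [-0.6627  0.7955 -0.0404] rot/2 [ 0.0212 -0.1901  0.1419] t 7.375
```

{"name": "arm_command", "arguments": {
  "plan": "-0.05 0.06 0.1 0 0 0; -0.09 0.1 0.01 0.0027 -0.0238 0.0177; -0.09 0.1 0 0.0027 -0.0238 0.0177; -0.1 0.1 0 0.0027 -0.0238 0.0177; -0.1 0.1 0 0.0027 -0.0238 0.0177; -0.1 0.1 0 0.0026 -0.0238 0.0177; -0.1 0.1 0 0.0026 -0.0237 0.0178; -0.05 0.08 0 0.0026 -0.0237 0.0178; -0.04 0.04 0 0.0026 -0.0237 0.0178; 0.06 0.015 -0.15 0 0 0; 0 0 0 0 0 0; 0 0 0 0 0 0; 0 0 0 0 0 0"
}}

```text
time_s: 9.0
eef_pos: [0.4817, 0.383, 0.278]
eef_rot: [[-0.25, 0.898, 0.362], [0.968, 0.231, 0.095], [0.002, 0.374, -0.927]]
wrist_force: [0.2, -1.0, -0.7]
grip_width: 0.349
```

```bash
python3 - <<'E'
from tgt import *
delta(.11)
n="wrist";o=env.get_obs();print(o["grip_width"],o["eef_pos"])
f=env.grab_frame(n);c=cam(n);np.save("cam4.npy",c[2])
R=Rt(yaw,s);mc=rim-R@np.array([.05,0,.0035])
u=proj(n,P([*mc,yaw,s]),c);print(u)
cv2.imwrite("pics/w5raw.png",f)
for q in u: cv2.circle(f,tuple(int(v*16) for v in q),32,(0,0,255),1,shift=4)
cv2.imwrite("pics/w5.png",cv2.resize(f[20:400,160:480],None,fx=1.55,fy=1.55,interpolation=cv2.INTER_CUBIC))
E
```

```text
h 0.11 goal [0.48   0.3828 0.2745] d/250mm [-0.0067 -0.0007 -0.014 ] rot/2 [-0.0016  0.0022 -0.0001] t 9.0
0.3494588820377354 [0.4817 0.383  0.278 ]
[[307.4073 141.6961]
 [321.8682 155.967 ]
 [322.125  248.9571]
 [309.2797 260.6938]
 [228.1029 260.6991]
 [214.0644 249.0235]
 [203.9355 156.6244]
 [216.6225 142.2805]]
```

View pics/w5.png

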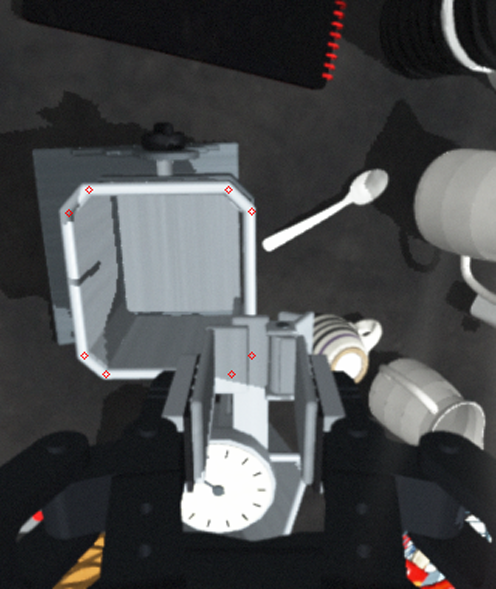

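Markers sit on the bead to about 1 px, so the pose model holds. Computing the descent.

```bash
python3 - <<'E'
from tgt import *
delta(.11);delta(.06);delta(.012)
E
```

```text
h 0.11 goal [0.48   0.3828 0.2745] d/250mm [-0.0064 -0.0006 -0.0139] rot/2 [-0.0016  0.0022 -0.0001] t 9.05
h 0.06 goal [0.4978 0.3874 0.228 ] d/250mm [ 0.0651  0.0178 -0.1997] rot/2 [-0.0016  0.0022 -0.0001] t 9.05
h 0.012 goal [0.515  0.3918 0.1834] d/250mm [ 0.1337  0.0355 -0.3782] rot/2 [-0.0016  0.0022 -0.0001] t 9.05
```

{"name": "arm_command", "arguments": {
  "plan": "-0.006 -0.001 -0.014 -0.0016 0.0022 0; 0.0355 0.009 -0.093 0 0 0; 0.036 0.009 -0.093 0 0 0; 0.0345 0.009 -0.089 0 0 0; 0.034 0.009 -0.089 0 0 0; 0 0 0 0 0 0; 0 0 0 0 0 0; 0 0 0 0 0 0"
}}

```text
time_s: 10.05
eef_pos: [0.5149, 0.392, 0.1835]
eef_rot: [[-0.25, 0.9, 0.358], [0.968, 0.232, 0.092], [0.0, 0.369, -0.929]]
wrist_force: [-1.0, 0.6, -0.9]
grip_width: 0.35
```

```bash
python3 - <<'E'
from tgt import *
delta(.012);delta(0)
n="wrist";o=env.get_obs();print(o["grip_width"],o["wrist_force"])
f=env.grab_frame(n);c=cam(n)
R=Rt(yaw,s);mc=rim-R@np.array([.05,0,.0035])
u=proj(n,P([*mc,yaw,s]),c)
for q in u: cv2.circle(f,tuple(int(v*16) for v in q),32,(0,0,255),1,shift=4)
a=cv2.resize(f[100:360,160:440],None,fx=2.3,fy=2.3,interpolation=cv2.INTER_CUBIC)
cv2.imwrite("pics/w6.png",a)
E
```

```text
h 0.012 goal [0.515  0.3918 0.1834] d/250mm [ 0.0004 -0.0005 -0.0005] rot/2 [-0.      0.0001 -0.0004] t 10.05
h 0 goal [0.5193 0.3929 0.1722] d/250mm [ 0.0175  0.004  -0.0451] rot/2 [-0.      0.0001 -0.0004] t 10.05
0.35045757588334026 [-1.0048  0.6308 -0.8995]
```

View pics/w6.png

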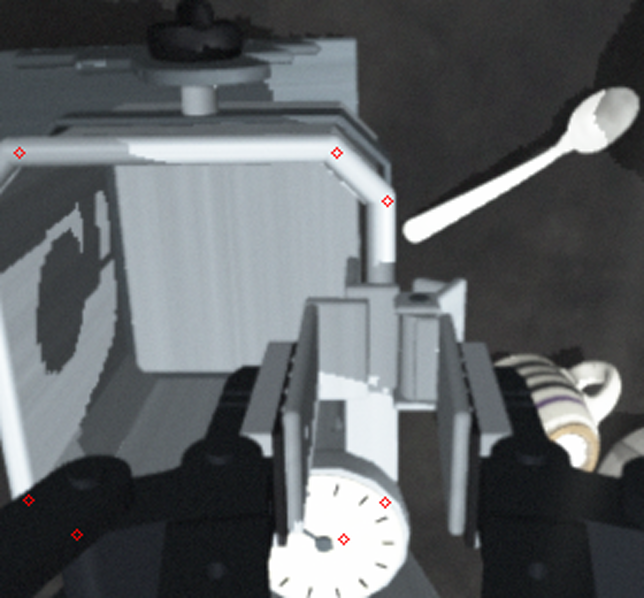

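Close view: the far bead is about 1.3 mm nearer the robot than modelled (bead column 382 against the marker at 387). I'll shift −1.2 mm along tub x, then go down slowly with force checks.

{"name": "arm_command", "arguments": {
  "plan": "-0.0043 -0.0011 -0.0018 0 0 0; 0.0036 0.0009 -0.0093 0 0 0; 0.0036 0.0009 -0.0093 0 0 0; 0.0029 0.0008 -0.0075 0 0 0; 0 0 0 0 0 0"
}}

```text
time_s: 10.72
eef_pos: [0.5162, 0.3919, 0.1747]
eef_rot: [[-0.25, 0.901, 0.356], [0.968, 0.233, 0.091], [-0.001, 0.367, -0.93]]
wrist_force: [0.2, 0.2, -0.5]
grip_width: 0.356
```

{"name": "arm_command", "arguments": {
  "plan": "0.0029 0.0008 -0.0075 0 0 0; 0.0014 0.0004 -0.0037 0 0 0; 0 0 0 0 0 0; 0 0 0 0 0 0"
}}

```text
time_s: 11.22
eef_pos: [0.5173, 0.3923, 0.1723]
eef_rot: [[-0.25, 0.9, 0.356], [0.968, 0.233, 0.091], [-0.001, 0.368, -0.93]]
wrist_force: [0.1, 0.0, -1.2]
grip_width: 0.352
```

{"name": "arm_command", "arguments": {
  "plan": "0.0014 0.0004 -0.0037 0 0 0; 0.0014 0.0004 -0.0037 0 0 0; 0 0 0 0 0 0; 0 0 0 0 0 0"
}}

```text
time_s: 11.72
eef_pos: [0.518, 0.3925, 0.1704]
eef_rot: [[-0.25, 0.9, 0.356], [0.968, 0.233, 0.091], [-0.001, 0.367, -0.93]]
wrist_force: [-0.1, 0.4, -1.6]
grip_width: 0.351
```

{"name": "arm_command", "arguments": {
  "plan": "0.0014 0.0004 -0.0037 0 0 0; 0 0 0 0 0 0; 0 0 0 0 0 0"
}}

```text
time_s: 12.1
eef_pos: [0.5181, 0.3925, 0.1702]
eef_rot: [[-0.25, 0.9, 0.356], [0.968, 0.233, 0.091], [-0.001, 0.368, -0.93]]
wrist_force: [-4.0, -1.7, 6.0]
grip_width: 0.357
```

```bash
python3 - <<'E'
from tgt import *
o=env.get_obs();R=Rt(yaw,s);print(R.T@(np.array(o["eef_pos"])-rim)*1e3-[0,0,36], R.T@np.array(o["wrist_force"]))
E
```

```text
[-3.9486 14.8869 -1.3955] [-1.7599 -0.6039  7.1953]
```

Contact at the expected depth, 7 N along the tub's axis, so the saddle is on the bead. I'll shift outward about 2.5 mm so the inner jaw meets the wall, press slightly more, then release a little at a time.

{"name": "arm_command", "arguments": {
  "plan": "0.0045 0.0012 0.0018 0 0 0; 0.0045 0.0012 0.0018 0 0 0; 0.001 0.0003 -0.0026 0 0 0; 0 0 0 0 0 0; 0 0 0 0 0 0"
}}

```text
time_s: 12.72
eef_pos: [0.5199, 0.3929, 0.1708]
eef_rot: [[-0.249, 0.901, 0.355], [0.968, 0.232, 0.091], [-0.001, 0.367, -0.93]]
wrist_force: [-8.4, -4.3, 9.5]
grip_width: 0.352
```

```bash
python3 - <<'E'
from tgt import *
o=env.get_obs();R=Rt(yaw,s);print(R.T@(np.array(o["eef_pos"])-rim)*1e3-[0,0,36], R.T@np.array(o["wrist_force"]),o["time_s"])
E
```

```text
[-1.9943 14.7933 -1.4839] [-5.0219 -2.0302 12.2365] 12.725
```

{"name": "arm_command", "arguments": {
  "plan": "0 0 0 0 0 0; 0 0 0 0 0 0",
  "jaw": -0.1
}}

```text
time_s: 12.98
eef_pos: [0.521, 0.3933, 0.1694]
eef_rot: [[-0.25, 0.9, 0.356], [0.968, 0.233, 0.091], [-0.001, 0.367, -0.93]]
wrist_force: [-0.9, -0.0, 1.0]
grip_width: 0.448
```

{"name": "arm_command", "arguments": {
  "plan": "0 0 0 0 0 0; 0 0 0 0 0 0",
  "jaw": 0.2
}}

```text
time_s: 13.22
eef_pos: [0.5213, 0.3935, 0.1698]
eef_rot: [[-0.25, 0.9, 0.357], [0.968, 0.233, 0.091], [-0.001, 0.368, -0.93]]
wrist_force: [1.1, -0.4, 0.3]
grip_width: 0.602
```

{"name": "arm_command", "arguments": {
  "plan": "0 0 0 0 0 0; 0 0 0 0 0 0;0 0 0 0 0 0",
  "jaw": 1
}}

```text
time_s: 13.6
eef_pos: [0.5207, 0.3932, 0.1697]
eef_rot: [[-0.25, 0.901, 0.356], [0.968, 0.233, 0.091], [-0.001, 0.367, -0.93]]
wrist_force: [-0.4, 0.3, 0.8]
grip_width: 1.003
```

```bash
python3 - <<'E'
from tgt import *
o=env.get_obs();R=Rt(yaw,s);print(R.T@(np.array(o["eef_pos"])-rim)*1e3-[0,0,36], R.T@np.array(o["wrist_force"]),o["grip_width"],o["time_s"])
delta(.07)
E
```

```text
[-1.6085 14.9061 -2.8431] [0.0159 0.4073 0.8768] 1.0028860746542276 13.6
h 0.07 goal [0.4943 0.3865 0.2373] d/250mm [-0.1056 -0.0268  0.2702] rot/2 [ 0.0008 -0.0008 -0.0003] t 13.6
```

{"name": "arm_command", "arguments": {
  "plan": "-0.014 -0.0036 0.037 0 0 0; -0.03 -0.008 0.08 0 0 0; -0.035 -0.009 0.09 0 0 0; -0.03 -0.008 0.08 0 0 0; 0 0 0 0 0 0; 0 0 0 0 0 0"
}}

```text
time_s: 14.35
eef_pos: [0.4933, 0.3859, 0.241]
eef_rot: [[-0.25, 0.901, 0.355], [0.968, 0.233, 0.09], [-0.001, 0.367, -0.93]]
wrist_force: [-0.9, -0.2, -0.6]
grip_width: 1.0
```

```bash
python3 - <<'E'
from tgt import *
n="wrist";o=env.get_obs();R=Rt(yaw,s);tc=R.T@(np.array(o["eef_pos"])-rim)*1e3;print("TCP in rim mm",tc,o["time_s"],o["wrist_force"])
f=env.grab_frame(n);cv2.imwrite("pics/w7raw.png",f);c=cam(n);np.save("cam7.npy",c[2])
R=Rt(yaw,s);mc=rim-R@np.array([.05,0,.0035])
f2=f.copy()
for q in proj(n,P([*mc,yaw,s]),c): cv2.circle(f2,tuple(int(v*16) for v in q),32,(0,0,255),1,shift=4)
# thermometer model at x=0,y=15,z=0 (true rim ~ -1.3 in x)
Q=np.array([[36,-11.5,26],[-12,38,54],[12,38,54],[-12,-16,54],[12,-16,54],[-14,3.5,0],[-14,-3.5,0]])/1e3
G=rim+np.c_[Q[:,1]-.0003,.015-Q[:,0],Q[:,2]]@R.T
for q in proj(n,G,c): cv2.circle(f2,tuple(int(v*16) for v in q),32,(0,255,0),1,shift=4)
print(proj(n,G,c))
s_=env.grab_frame("side");sc=s_[175:285,235:345].copy();u=proj("side",G)
a=cv2.resize(f2[100:400,170:440],None,fx=2,fy=2,interpolation=cv2.INTER_CUBIC)
b=cv2.resize(sc,None,fx=2.4,fy=2.4,interpolation=cv2.INTER_CUBIC)[:,:258];b2=cv2.resize(env.grab_frame("scene")[165:275,220:330],None,fx=2.4,fy=2.4,interpolation=cv2.INTER_CUBIC)[:,:258]
col=np.vstack([b,b2]);col=np.vstack([col,np.zeros((600-len(col),258,3),np.uint8)])
cv2.imwrite("pics/w7.png",np.hstack([a,col]))
E
```

```text
TCP in rim mm [ -1.6213  14.675  109.8738] 14.35 [-0.8693 -0.178  -0.6205]
[[310.1253 262.4319]
 [392.7424 211.2988]
 [390.119  248.9775]
 [299.336  211.2148]
 [300.2352 248.9477]
 [331.27   184.1475]
 [321.6879 184.1384]]
```

```bash
python3 - <<'E'
from tgt import *
f=cv2.imread("pics/w7raw.png");K,d,_=cam("wrist");c=(K,d,np.load("cam7.npy"))
g=cv2.cvtColor(f,cv2.COLOR_BGR2GRAY)
m=np.zeros_like(g);cv2.circle(m,(310,262),45,255,-1);b=((g>200)&(m>0)).astype(np.uint8)
nn,l,st,ce=cv2.connectedComponentsWithStats(b)
for i in range(1,nn):
    if st[i,4]>150: print(st[i],ce[i])
R=Rt(yaw,s)
for (x,y,z) in [(0,15,0),(-1,15,0),(0,15,2),(0,15,-1.5),(0,14,0)]:
    q=np.array([x-11.5,y-36,z+26])/1e3; print((x,y,z),proj(0,rim+R@q,c))
E
```

```text
[309 217  24  28 352] [323.6307 228.7727]
[ 269  223   68   62 1965] [308.3786 262.6768]
(0, 15, 0) [[310.5519 262.433 ]]
(-1, 15, 0) [[309.1301 262.4293]]
(0, 15, 2) [[310.4393 263.8011]]
(0, 15, -1.5) [[310.6351 261.4212]]
(0, 14, 0) [[310.5693 263.7013]]
```

{"name": "arm_command", "arguments": {
  "plan": "-0.02 -0.005 0 0 0 0; -0.011 -0.003 -0.013 0 0 0; 0 0 0 0 0 0; 0 0 0 0 0 0; 0 0 0 0 0 0; 0 0 0 0 0 0; 0 0 0 0 0 0",
  "jaw": -1
}}

```text
time_s: 15.38
eef_pos: [0.4858, 0.3841, 0.2383]
eef_rot: [[-0.25, 0.9, 0.356], [0.968, 0.233, 0.091], [-0.001, 0.368, -0.93]]
wrist_force: [-0.1, 0.6, 0.4]
grip_width: -0.003
```

```bash
python3 - <<'E'
from tgt import *
o=env.get_obs();R=Rt(yaw,s);tc=R.T@(np.array(o["eef_pos"])-rim)*1e3;print("TCP in rim mm",tc,o["time_s"],R.T@o["wrist_force"],o["grip_width"])
g=rim+R@[-.0103,.015,.080];print((g-o["eef_pos"])/.25)
E
```

```text
TCP in rim mm [ -9.7759  14.8196 110.169 ] 15.375 [0.2065 0.6452 0.3264] -0.0033282512989509317
[ 0.0411  0.0113 -0.1129]
```

The dial is where it should be if seated (within about 1–2 px). Now the shut fingertips touch the fixed plate's top for a gentle seating press.

{"name": "arm_command", "arguments": {
  "plan": "0.014 0.004 -0.038 0 0 0; 0.014 0.004 -0.038 0 0 0; 0.013 0.0033 -0.0369 0 0 0; 0 0 0 0 0 0; 0 0 0 0 0 0"
}}

```text
time_s: 16.0
eef_pos: [0.4962, 0.387, 0.21]
eef_rot: [[-0.25, 0.9, 0.356], [0.968, 0.233, 0.091], [-0.001, 0.368, -0.93]]
wrist_force: [0.4, 0.6, -1.1]
grip_width: -0.003
```

{"name": "arm_command", "arguments": {
  "plan": "0.0029 0.0007 -0.0074 0 0 0; 0.0029 0.0007 -0.0074 0 0 0; 0 0 0 0 0 0; 0 0 0 0 0 0"
}}

```text
time_s: 16.5
eef_pos: [0.4975, 0.3873, 0.2064]
eef_rot: [[-0.25, 0.9, 0.356], [0.968, 0.233, 0.091], [-0.001, 0.368, -0.93]]
wrist_force: [-0.1, 0.5, -0.3]
grip_width: -0.0
```

```bash
cat > st.py <<'E'
from tgt import *
o=env.get_obs();R=Rt(yaw,s);tc=R.T@(np.array(o["eef_pos"])-rim)*1e3;print("TCP in rim mm",tc,o["time_s"],R.T@o["wrist_force"],o["grip_width"])
E
python3 st.py
```

```text
TCP in rim mm [-10.3158  14.9523  76.0475] 16.5 [-0.1219  0.5305 -0.3079] -0.00032521326604320415
```

{"name": "arm_command", "arguments": {
  "plan": "0.0014 0.0004 -0.0037 0 0 0; 0.0014 0.0004 -0.0037 0 0 0; 0 0 0 0 0 0; 0 0 0 0 0 0"
}}

```text
time_s: 17.0
eef_pos: [0.4982, 0.3875, 0.2045]
eef_rot: [[-0.25, 0.9, 0.356], [0.968, 0.233, 0.091], [-0.001, 0.367, -0.93]]
wrist_force: [-0.4, 0.1, 0.6]
grip_width: -0.0
```

```bash
python3 st.py
```

```text
TCP in rim mm [-10.3418  14.9537  74.0051] 17.0 [-0.0585  0.1828  0.7177] -2.5425210147271686e-05
```

{"name": "arm_command", "arguments": {
  "plan": "0.0014 0.0004 -0.0037 0 0 0; 0 0 0 0 0 0; 0 0 0 0 0 0"
}}

```text
time_s: 17.38
eef_pos: [0.4986, 0.3876, 0.2035]
eef_rot: [[-0.25, 0.9, 0.356], [0.968, 0.233, 0.091], [-0.001, 0.367, -0.93]]
wrist_force: [0.6, -0.6, 0.2]
grip_width: -0.003
```

```bash
python3 st.py
```

```text
TCP in rim mm [-10.3444  14.9737  73.0202] 17.375 [ 0.45   -0.7013  0.0799] -0.0032836525745941194
```

{"name": "arm_command", "arguments": {
  "plan": "0.0014 0.0004 -0.0037 0 0 0; 0 0 0 0 0 0; 0 0 0 0 0 0"
}}

```text
time_s: 17.75
eef_pos: [0.4989, 0.3878, 0.203]
eef_rot: [[-0.25, 0.9, 0.356], [0.968, 0.233, 0.091], [-0.001, 0.368, -0.93]]
wrist_force: [-1.3, -0.6, 4.5]
grip_width: 0.002
```

```bash
python3 st.py
```

```text
TCP in rim mm [-10.2026  15.0894  72.4174] 17.75 [ 0.383  -0.2388  4.6783] 0.0017443883946104723
```

{"name": "arm_command", "arguments": {
  "plan": "0.0014 0.0004 -0.0037 0 0 0; 0 0 0 0 0 0; 0 0 0 0 0 0"
}}

```text
time_s: 18.12
eef_pos: [0.4992, 0.388, 0.2024]
eef_rot: [[-0.25, 0.9, 0.356], [0.968, 0.232, 0.092], [-0.0, 0.368, -0.93]]
wrist_force: [-3.5, -1.2, 6.0]
grip_width: 0.002
```

```bash
python3 st.py
```

```text
TCP in rim mm [-10.1539  15.178   71.6575] 18.125 [-1.2515 -0.309   6.9263] 0.002313296261890904
```

It gives under light force, so it was about 1 mm high and is now sliding down. Pressing on until it goes stiff.

{"name": "arm_command", "arguments": {
  "plan": "0.0014 0.0004 -0.0037 0 0 0; 0 0 0 0 0 0; 0 0 0 0 0 0"
}}

```text
time_s: 18.5
eef_pos: [0.4994, 0.3884, 0.2017]
eef_rot: [[-0.25, 0.9, 0.356], [0.968, 0.232, 0.092], [0.0, 0.368, -0.93]]
wrist_force: [-5.4, -0.5, 7.5]
grip_width: -0.0
```

```bash
python3 st.py
```

```text
TCP in rim mm [-10.106   15.5223  70.9583] 18.5 [-2.2576  0.8935  8.9386] -0.0001599829332520014
```

{"name": "arm_command", "arguments": {
  "plan": "0.0007 0.0002 -0.0019 0 0 0; 0 0 0 0 0 0; 0 0 0 0 0 0"
}}

```text
time_s: 18.88
eef_pos: [0.4994, 0.3886, 0.2016]
eef_rot: [[-0.25, 0.9, 0.357], [0.968, 0.232, 0.093], [0.001, 0.368, -0.93]]
wrist_force: [-6.8, -0.2, 9.6]
grip_width: -0.0
```

```bash
python3 st.py
```

```text
TCP in rim mm [-10.0906  15.7531  70.7741] 18.875 [-2.6174  1.5437 11.3723] -0.00015483938931232742
```

{"name": "arm_command", "arguments": {
  "plan": "-0.014 -0.0036 0.037 0 0 0; -0.03 -0.008 0.08 0 0 0; -0.03 -0.008 0.08 0 0 0; 0 0 0 0 0 0; 0 0 0 0 0 0; 0 0 0 0 0 0"
}}

```text
time_s: 19.62
eef_pos: [0.4812, 0.3827, 0.2483]
eef_rot: [[-0.25, 0.901, 0.355], [0.968, 0.233, 0.09], [-0.002, 0.366, -0.931]]
wrist_force: [0.0, -1.0, 0.0]
grip_width: 0.002
```

```bash
python3 st.py; python3 - <<'E'
from tgt import *
n="wrist";f=env.grab_frame(n);cv2.imwrite("pics/w8raw.png",f);c=cam(n);np.save("cam8.npy",c[2])
R=Rt(yaw,s);mc=rim-R@np.array([.05,0,.0035])
for q in proj(n,P([*mc,yaw,s]),c): cv2.circle(f,tuple(int(v*16) for v in q),32,(0,0,255),1,shift=4)
Q=np.array([[36,-11.5,26],[-12,38,54],[12,38,54],[-12,-16,54],[12,-16,54]])/1e3
G=rim+np.c_[Q[:,1]-.0003,.015-Q[:,0],Q[:,2]-.0015]@R.T
for q in proj(n,G,c): cv2.circle(f,tuple(int(v*16) for v in q),32,(0,255,0),1,shift=4)
print(proj(n,G,c))
sd=env.grab_frame("side");sc=env.grab_frame("scene");cv2.imwrite("pics/sd8.png",sd);cv2.imwrite("pics/sc8.png",sc)
a=cv2.resize(f[110:370,190:410],None,fx=2.2,fy=2.2,interpolation=cv2.INTER_CUBIC)
r=lambda i:cv2.resize(i,(300,300),interpolation=cv2.INTER_CUBIC)
col=np.vstack([r(sd[165:265,245:345]),r(sc[160:260,230:330])])[:a.shape[0]]
h=min(len(a),len(col));cv2.imwrite("pics/w8.png",np.hstack([a[:h],col[:h]]))
E
```

```text
TCP in rim mm [-10.6331  14.6013 121.2413] 19.625 [-0.2118 -1.0021  0.1136] 0.0019314142715321427
[[322.5958 253.9009]
 [402.5061 204.2173]
 [399.7209 239.8589]
 [315.0172 204.1243]
 [315.3016 239.8559]]
```

View pics/w8.png

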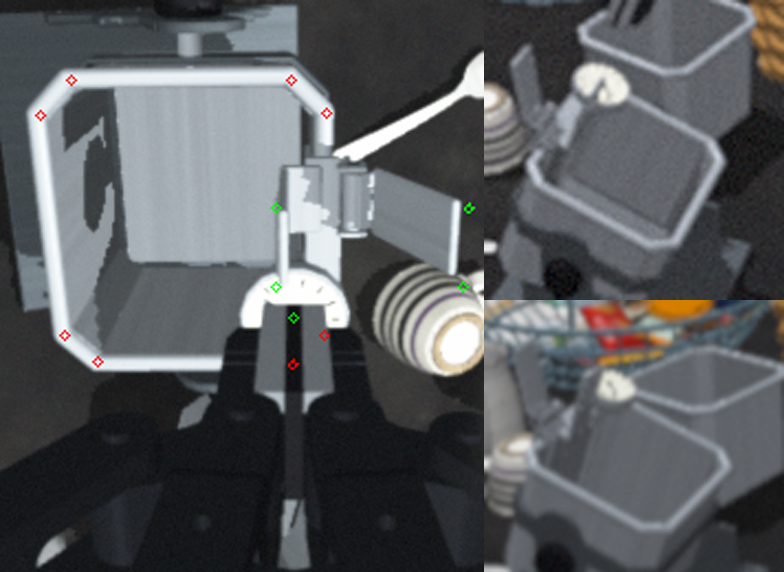

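Clip sits on the far rim with the stem inside, and the tub rim still matches its markers. I'll probe the plate top again to see whether it stayed down.

{"name": "arm_command", "arguments": {
  "plan": "0.023 0.006 -0.058 0 0 0; 0.023 0.006 -0.058 0 0 0; 0.02 0.0055 -0.0555 0 0 0; 0 0 0 0 0 0; 0 0 0 0 0 0"
}}

```text
time_s: 20.4
eef_pos: [0.498, 0.3875, 0.2067]
eef_rot: [[-0.25, 0.9, 0.356], [0.968, 0.233, 0.091], [-0.001, 0.368, -0.93]]
wrist_force: [-0.1, 0.7, 0.4]
grip_width: 0.002
```

{"name": "arm_command", "arguments": {
  "plan": "0.0029 0.0007 -0.0074 0 0 0; 0.0007 0.0002 -0.0019 0 0 0; 0 0 0 0 0 0; 0 0 0 0 0 0"
}}

```text
time_s: 20.9
eef_pos: [0.4987, 0.3877, 0.2045]
eef_rot: [[-0.25, 0.9, 0.356], [0.968, 0.233, 0.091], [-0.001, 0.368, -0.93]]
wrist_force: [-0.2, 1.1, -0.6]
grip_width: -0.001
```

```bash
python3 st.py
```

```text
TCP in rim mm [-9.8779 15.0246 73.8677] 20.9 [-0.1859  1.0979 -0.5659] -0.0013818351829311287
```

{"name": "arm_command", "arguments": {
  "plan": "0.0007 0.0002 -0.0019 0 0 0; 0 0 0 0 0 0; 0 0 0 0 0 0"
}}

```text
time_s: 21.28
eef_pos: [0.4989, 0.3877, 0.2038]
eef_rot: [[-0.25, 0.9, 0.356], [0.968, 0.233, 0.091], [-0.001, 0.367, -0.93]]
wrist_force: [0.3, -0.1, -0.2]
grip_width: 0.004
```

```bash
python3 st.py
```

```text
TCP in rim mm [-9.948  14.9763 73.169 ] 21.275 [ 0.1663 -0.1442 -0.2309] 0.004357245664575364
```

{"name": "arm_command", "arguments": {
  "plan": "0.0007 0.0002 -0.0019 0 0 0; 0 0 0 0 0 0; 0 0 0 0 0 0"
}}

```text
time_s: 21.65
eef_pos: [0.499, 0.3877, 0.2034]
eef_rot: [[-0.25, 0.9, 0.356], [0.968, 0.233, 0.091], [-0.001, 0.367, -0.93]]
wrist_force: [-0.1, -1.3, 0.7]
grip_width: 0.002
```

```bash
python3 st.py
```

```text
TCP in rim mm [-9.9365 14.9907 72.6752] 21.65 [-0.1443 -1.2094  0.8414] 0.0017503353293622792
```

{"name": "arm_command", "arguments": {
  "plan": "0.0007 0.0002 -0.0019 0 0 0; 0 0 0 0 0 0; 0 0 0 0 0 0"
}}

```text
time_s: 22.02
eef_pos: [0.4992, 0.3878, 0.2029]
eef_rot: [[-0.25, 0.9, 0.356], [0.968, 0.233, 0.091], [-0.001, 0.367, -0.93]]
wrist_force: [0.1, 0.3, -0.7]
grip_width: -0.003
```

```bash
python3 st.py
```

```text
TCP in rim mm [-9.9572 14.9887 72.1691] 22.025 [-0.1219  0.2831 -0.735 ] -0.0029213546203969974
```

{"name": "arm_command", "arguments": {
  "plan": "0.0007 0.0002 -0.0019 0 0 0; 0 0 0 0 0 0; 0 0 0 0 0 0"
}}

```text
time_s: 22.4
eef_pos: [0.4993, 0.3878, 0.2024]
eef_rot: [[-0.25, 0.9, 0.356], [0.968, 0.233, 0.091], [-0.001, 0.367, -0.93]]
wrist_force: [-0.2, -0.9, -0.1]
grip_width: -0.001
```

```bash
python3 st.py
```

```text
TCP in rim mm [-9.9983 15.0324 71.667 ] 22.4 [-0.3908 -0.8525  0.0427] -0.000986756544094393
```

It stayed down: contact was at 72.7 mm before, and there is none at 71.7 mm now. One more light press for stiffness.

{"name": "arm_command", "arguments": {
  "plan": "0.0007 0.0002 -0.0019 0 0 0; 0.0007 0.0002 -0.0019 0 0 0; 0 0 0 0 0 0; 0 0 0 0 0 0"
}}

```text
time_s: 22.9
eef_pos: [0.4997, 0.3879, 0.2017]
eef_rot: [[-0.25, 0.9, 0.356], [0.968, 0.233, 0.091], [-0.001, 0.368, -0.93]]
wrist_force: [-0.9, -1.5, 2.8]
grip_width: 0.001
```

```bash
python3 st.py
```

```text
TCP in rim mm [-9.9017 15.0171 70.885 ] 22.9 [-0.0786 -1.2227  3.0401] 0.0010373511065708578
```

{"name": "arm_command", "arguments": {
  "plan": "0.0014 0.0004 -0.0037 0 0 0; 0 0 0 0 0 0; 0 0 0 0 0 0"
}}

```text
time_s: 23.28
eef_pos: [0.4998, 0.3881, 0.2016]
eef_rot: [[-0.25, 0.9, 0.356], [0.968, 0.232, 0.092], [-0.0, 0.368, -0.93]]
wrist_force: [-5.1, -2.4, 7.3]
grip_width: 0.006
```

```bash
python3 st.py
```

```text
TCP in rim mm [-9.8178 15.18   70.7259] 23.275 [-2.392  -1.0339  8.851 ] 0.005847922092618379
```

Stiff now (8.9 N with only 0.16 mm of give), so the saddle is seated. Retreat well clear and hand in.

{"name": "arm_command", "arguments": {
  "plan": "-0.014 -0.0036 0.037 0 0 0; -0.04 -0.01 0.1 0 0 0; -0.05 -0.013 0.13 0 0 0; -0.05 -0.013 0.13 0 0 0; 0 0 0 0 0 0; 0 0 0 0 0 0"
}}

```text
time_s: 24.02
eef_pos: [0.4614, 0.3778, 0.2988]
eef_rot: [[-0.25, 0.901, 0.355], [0.968, 0.233, 0.09], [-0.002, 0.366, -0.931]]
wrist_force: [0.0, -0.1, -0.6]
grip_width: -0.0
```

```bash
python3 - <<'E'
from tgt import *
o=env.get_obs();print(o["eef_pos"],o["wrist_force"],o["time_s"])
for n in("side","wrist"):
    f=env.grab_frame(n)
    for l in("thermometer","level_tub"):
        r=env.spot_in(n,l);print(n,l,[(np.round(x["centre"],4),round(x["confidence"],2)) for x in r[:1]])
env.grab_frame("side")
# side-view tub rim change since before the placing (crop away from clip)
a=cv2.imread("pics/sd8.png");b=env.grab_frame("side")
print("side diff max near tub front rim",np.abs(a[225:250,275:315].astype(int)-b[225:250,275:315]).mean())
print(env.job_done())
E
```

```text
[0.4614 0.3778 0.2988] [ 0.0443 -0.15   -0.645 ] 24.025
side thermometer [(array([0.5348, 0.3948, 0.1566]), 0.55)]
side level_tub [(array([0.5951, 0.1743, 0.0641]), 0.65)]
wrist thermometer [(array([0.5334, 0.3902, 0.1524]), 0.98)]
wrist level_tub [(array([0.56  , 0.1926, 0.0311]), 0.88)]
side diff max near tub front rim 2.8706666666666667
the job is handed in; nothing more can be done
None
```

I squeezed the clip and lifted the thermometer off the level tub. I clipped it onto the far, upper rim of the sloping tub and handed the job in at about 24 s; no verdict was reported.

- **Seating:** after release the thermometer sat about 1 mm high. I pressed it down with the shut fingertips (about 11 N at most). A second probe found it still down by about 1.7 mm from the first contact, and stiff (8.9 N with only 0.16 mm of give). I take the saddle to be on the rim.
- **Position:** the last close picture shows the stem inside. The fixed plate is offset from the model by the same amount as it was on the level tub, so it looks square.
- **Tubs and the rest:** the sloping tub's rim still matched its markers after the main press. It looked unchanged in the side view at the end. The level tub was seen at about its starting place, though the wrist-camera estimate of it is rough. I did not check the shaker and probe again; no move went near them.
- **Less certain:** the sprung plate looks about 2 mm further in than on the level tub, roughly 0.05 rad more open. That should be within the allowed clip range, but I could not measure the joint directly.

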